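Level the counterweight balance with T-slot slugs

TASK

The two trays of the balance are leaning: slide the right metal slug out of its T-slot channel on the heavy tray and into the empty channel of the other tray, so that both trays come to rest level. Push the moved slug fully home, feeling for the red stop bar and holding a steady push of about 8 N against it for half a second; never push on the bar with more than 15 N, and handle the trays gently, without knocking or forcing them. Leave the other slugs in their channels, and the jars and everything else on the bench where they are.

Things in the scene. Friction and masses are not known exactly. Their poses are not given: they have to be found in the camera images.
- balance: green two-tray counter balance, base 170 x 400 mm; origin on the bench under its middle; x away from robot, y left. One tray sinks as the other rises, each up to 16 mm from level. Each 160 g of difference makes 10 mm of height between the trays (320 g: 20 mm); at rest after 1 s. A red pointer on its far side is upright when level.
- tray_left: left (+y) steel tray, 200 x 146 mm; always horizontal, only rises and sinks; axes as the balance. Origin: on its floor in the middle channel, 54 mm (x) from the apron point; 90 mm above the bench when level. Three channels along x at y = -46, 0, +46 mm, two filled, one empty. At their back a red stop bar (16 mm high) is clamped with its front face at x = 20 to 36 mm, not reported: feel for it; 8 N is a good push. A jar stands at x = +89 mm.
- left_apron (a point): middle of the bare apron of the left tray's floor, before the middle channel (x = -54 mm from the tray's origin; the floor's front edge is at -78 mm). Channels: 35 mm wide, 14.7 mm high under two overhanging lips (tops 18.7 mm up, 23 mm gap between them); mouth with pointed wall ends at x = -29 mm, lips begin at -20 mm, both end at +19 mm. Slugs go in and out only by sliding along x.
- tray_right: right (-y) steel tray, 200 x 146 mm; always horizontal, only rises and sinks; axes as the balance. Origin: on its floor in the middle channel, 54 mm (x) from the apron point; 90 mm above the bench when level. Three channels along x at y = -46, 0, +46 mm, two filled, one empty. At their back a red stop bar (16 mm high) is clamped with its front face at x = 20 to 36 mm, not reported: feel for it; 8 N is a good push. A jar stands at x = +89 mm.
- right_apron (a point): middle of the bare apron of the right tray's floor, before the middle channel (x = -54 mm from the tray's origin; the floor's front edge is at -78 mm). Channels: 35 mm wide, 14.7 mm high under two overhanging lips (tops 18.7 mm up, 23 mm gap between them); mouth with pointed wall ends at x = -29 mm, lips begin at -20 mm, both end at +19 mm. Slugs go in and out only by sliding along x.
- alu_left_mid (a point): pale aluminium slug, 80 g starting in a channel of the left tray with its centre at x = -1 mm. Foot 40 (x) x 32 (y) x 12.5 mm; on its middle a post 20 (x) x 18 (y) mm, up to 56 mm above the underside. This point: its centre, 28 mm above the underside; axes as the tray's. Play in any channel: 1.5 mm each side, 2 mm under the lips. Grip the post, fingertips 21 mm or more above the tray's floor.
- brass_left_mid (a point): yellow brass slug, 160 g starting in a channel of the left tray with its centre at x = -1 mm. Foot 40 (x) x 32 (y) x 12.5 mm; on its middle a post 20 (x) x 18 (y) mm, up to 56 mm above the underside. This point: its centre, 28 mm above the underside; axes as the tray's. Play in any channel: 1.5 mm each side, 2 mm under the lips. Grip the post, fingertips 21 mm or more above the tray's floor.
- alu_right_mid (a point): pale aluminium slug, 80 g starting in a channel of the right tray with its centre at x = -1 mm. Foot 40 (x) x 32 (y) x 12.5 mm; on its middle a post 20 (x) x 18 (y) mm, up to 56 mm above the underside. This point: its centre, 28 mm above the underside; axes as the tray's. Play in any channel: 1.5 mm each side, 2 mm under the lips. Grip the post, fingertips 21 mm or more above the tray's floor.
- brass_right_mid (a point): yellow brass slug, 160 g starting in a channel of the right tray with its centre at x = -1 mm. Foot 40 (x) x 32 (y) x 12.5 mm; on its middle a post 20 (x) x 18 (y) mm, up to 56 mm above the underside. This point: its centre, 28 mm above the underside; axes as the tray's. Play in any channel: 1.5 mm each side, 2 mm under the lips. Grip the post, fingertips 21 mm or more above the tray's floor.
- jar_a_mid (a point): closed steel jar of screws, blue lid, 56 mm across, 70 mm high; this point is its centre, half-way up. Three look alike but weigh differently (300 to 620 g): one stands on each tray, one on the green housing between them. Leave it where it stands.
- jar_b_mid (a point): closed steel jar of screws, blue lid, 56 mm across, 70 mm high; this point is its centre, half-way up. Three look alike but weigh differently (300 to 620 g): one stands on each tray, one on the green housing between them. Leave it where it stands.
- jar_c_mid (a point): closed steel jar of screws, blue lid, 56 mm across, 70 mm high; this point is its centre, half-way up. Three look alike but weigh differently (300 to 620 g): one stands on each tray, one on the green housing between them. Leave it where it stands.
- glue: yellow glue bottle, 60 mm across, 170 mm high; bystander on the bench, leave it alone; origin at its underside
- hammer: hammer lying flat; bystander on the bench, leave it alone; origin at its underside
- driver: screwdriver lying flat; bystander on the bench, leave it alone; origin at its underside
- offcut: wooden offcut, 120 x 60 x 35 mm; bystander on the bench, leave it alone; origin at its underside
- tape: yellow tape measure, 70 x 36 x 60 mm; bystander on the bench, leave it alone; origin at its underside
Mind the look-alikes: they are no part of the job. What is shaped like the part that bears alu_left_mid but orange or turquoise is not meant.

How it is judged (in metres and radians):
On the way, in this order (a step that is already met when the one before it is completed fails the run):
1. a slug has been slid clear out of the channels of the tray it started in ((x of any of alu_left_mid, brass_left_mid in the frame of tray_left below -0.045 m or x of any of alu_right_mid, brass_right_mid in the frame of tray_right below -0.045 m)), for 0.05 s.
2. a slug from one tray is pressed home against the stop bar of the other tray with more than 4 N for 0.3 s ((contact force between any of alu_left, brass_left and bar_right above 4 N or contact force between any of alu_right, brass_right and bar_left above 4 N)), for 0.3 s.
At the end, for the whole second after the job is handed in: The moved slug stands in a channel of the other tray with its foot within 3 mm of the red stop bar, the other slugs still stand in the channels of their own trays, the two trays' floors are within 4 mm of the same height and at rest, and nothing is held (((x of alu_left_mid in the frame of tray_left between -0.012 and 0.018 m and y of alu_left_mid in the frame of tray_left between -0.05 and 0.05 m and z of alu_left_mid in the frame of tray_left between 0.024 and 0.032 m) or (x of alu_left_mid in the frame of bar_right between -0.028 and -0.022 m and y of alu_left_mid in the frame of tray_right between -0.05 and 0.05 m and z of alu_left_mid in the frame of tray_right between 0.024 and 0.032 m)) and ((x of brass_left_mid in the frame of tray_left between -0.012 and 0.018 m and y of brass_left_mid in the frame of tray_left between -0.05 and 0.05 m and z of brass_left_mid in the frame of tray_left between 0.024 and 0.032 m) or (x of brass_left_mid in the frame of bar_right between -0.028 and -0.022 m and y of brass_left_mid in the frame of tray_right between -0.05 and 0.05 m and z of brass_left_mid in the frame of tray_right between 0.024 and 0.032 m)) and ((x of alu_right_mid in the frame of tray_right between -0.012 and 0.018 m and y of alu_right_mid in the frame of tray_right between -0.05 and 0.05 m and z of alu_right_mid in the frame of tray_right between 0.024 and 0.032 m) or (x of alu_right_mid in the frame of bar_left between -0.028 and -0.022 m and y of alu_right_mid in the frame of tray_left between -0.05 and 0.05 m and z of alu_right_mid in the frame of tray_left between 0.024 and 0.032 m)) and ((x of brass_right_mid in the frame of tray_right between -0.012 and 0.018 m and y of brass_right_mid in the frame of tray_right between -0.05 and 0.05 m and z of brass_right_mid in the frame of tray_right between 0.024 and 0.032 m) or (x of brass_right_mid in the frame of bar_left between -0.028 and -0.022 m and y of brass_right_mid in the frame of tray_left between -0.05 and 0.05 m and z of brass_right_mid in the frame of tray_left between 0.024 and 0.032 m)) and z of tray_left in the frame of tray_right between -0.004 and 0.004 m and linear speed of each of tray_left, tray_right below 0.01 m/s); the robot touches nothing.
It fails at once if a slug is pushed against a red stop bar with more than 15 N (contact force between any of alu_left, brass_left, alu_right, brass_right and bar_left above 15 N or contact force between any of alu_left, brass_left, alu_right, brass_right and bar_right above 15 N).
It fails at once if a slug, or the gripper, is knocked or forced against a tray with more than 30 N (contact force between any of alu_left, brass_left, alu_right, brass_right, the fingers and tray_left above 30 N or contact force between any of alu_left, brass_left, alu_right, brass_right, the fingers and tray_right above 30 N).
It fails at once if a jar is shifted more than 30 mm or tipped (distance of any of jar_a_mid, jar_b_mid, jar_c_mid from where it was at the start of the episode above 0.03 m or angle between any of jar_a_mid, jar_b_mid, jar_c_mid's own z axis and vertical above 0.25 rad).
It fails at once if a bystander on the bench is moved more than 30 mm (distance of any of glue, hammer, driver, offcut, tape from where it was at the start of the episode above 0.03 m).
It also fails if it takes over 64 s, if anything falls off the work surface, if the arm or the gripper's body presses on something with over 40 N, if the wrist force passes 120 N, or if a joint passes its speed limit or range.

ROBOT

A 7-joint arm with a two-finger parallel gripper is mounted at the origin on the work surface. World frame = base frame: x ahead of the robot, y to its left, z up, the work surface at z = 0. Lengths are in m, angles in degrees, forces in N, time in s.
With the tool pointing down it reaches from about 0.375 to 0.925 m from the base axis. Payload 3.1 kg.
Tool frame: the origin (TCP) lies between the finger pads; the fingertips stand 11 mm ahead of it and the grasp point (between the pads) lies 8 mm behind it; z points along the fingers, y is the direction in which the jaws open and shut (so a half turn about z gives the same grasp; the last joint's range is limited). The gripper opens to 85 mm and grips with 20 to 120 N. Pads are 22 mm wide; open, the fingers measure 114 mm over their backs; the gripper's body (76 mm by 85 mm) begins 54 mm behind the grasp point. The pads swing forward as they close: fully open they stand 13 mm farther back than shut.
Start: joints at [-70.921, 21.939, 2.515, 91.553, -1.026, 66.532, -2.859], TCP at [0.271, 0.591, 0.242] pointing down, gripper open.
Joint ranges: [-149.38, 149.38], [-23.57, 123.04], [-84.95, 90], [0, 143.3], [-89.99, 269.99], [3.08, 112.72], [-163.45, 163.45]. Speed limits (degrees/s): [159.86, 159.86, 180, 180, 180, 180, 180].

INTERFACE

Orientations are given as [roll, pitch, yaw] about the fixed x, y, z axes, in that order (R = Rz(yaw) Ry(pitch) Rx(roll)).
In Python, from cell import * gives the robot as it stands.
- The arm moves only by the shell command python3 -m jog 'ROWS'. ROWS is JSON, a list of rows, each a list of 5 numbers: the finger opening in cm, from 0 to 8.54, then the shift along the tool's x, y, z in cm, then the turn about the tool's z in rad. A call has 1 to 12 rows; each row is the pose to reach, as a shift and turn from the pose commanded when the call began, along the tool's axes at that moment; what a row does not reach only later rows make up. A row lasts 1/12 s, in which the tool goes at most 41.7 mm and 7.16 degrees, less where a joint would pass 70% of its speed; a pose out of reach is approached as far as the arm can. A call with a gripper value outside its range is refused whole. The fingers move at their own pace and stop on an object; the grip force is fixed at half the most. Time passes only in rows, so rows that repeat a pose let the fingers close. It gives the time, the measured TCP pose, the force and the opening at its end, in the units of the state.
- state(): the state, without advancing time (a new reading comes with each control period).
- grab_frame(name): name is "side" or "top" or "wrist"; returns a dict with "image" (420x560x3 uint8, red, green, blue), "depth" (420x560 float32, m along the optical axis (not along the pixel's ray), 0 where there is no reading), "fx", "fy", "cx", "cy" (pixels), "position" and "rotation" of the camera in the world. Camera axes: x right, y down, z forward; pixel columns grow to the right and rows downward; lengths in m; the calibration is good to about 2 mm. The wrist camera is an equidistant fisheye: a pixel r from the principal point sees the ray r / f radians off the axis. A picture is of the moment at which its call begins.
- finish_job(): hands the job in, once; it reports no verdict.
The state is a dict: "time": time; "qpos": joint angles; "qvel": joint speeds; "tau": joint torques, N m; "tcp_pos": TCP position; "tcp_rot": TCP orientation; "ft_force": force on the tool from outside, world axes, zero at the start; "ft_torque": the same for the moment, N m; "width": finger opening in m.
Only numpy, scipy, OpenCV 4.12 (cv2) and the standard library are available. Lean on these libraries where they do the work, as an engineer would, in place of code of your own. Each camera call takes 0.05 s, during which the arm holds its last target. There are 200 camera calls.

## Working session

There is one attempt and no reset: what is moved stays moved. The work goes in short steps, Python scripts to look and compute and a shell command to move; the robot and the scene stay as the last step left them, time stands still between calls to the robot, and variables do not carry over. Pictures are saved under pics/ and viewed, about 8 in all and at most 12, crops included, and the job is handed in when it is done.

```bash
mkdir -p pics; ls; python3 - <<'E'
from cell import *
import cv2,pickle
s=state();print(s)
for n in("top","side"):
    f=grab_frame(n);pickle.dump(f,open(f"pics/{n}.pkl","wb"));cv2.imwrite(f"pics/{n}0.png",f["image"][:,:,::-1])
    print(n,f["fx"],f["cx"],f["cy"],f["position"],f["rotation"])
E
```

```text
pics
{'time': 0.0, 'qpos': array([-70.91961452,  21.99395687,   2.50929858,  91.65082591,
        -1.02780934,  66.53070769,  -2.86049975]), 'qvel': array([ 0.00116581, -0.04425025,  0.17949577,  0.06336987, -0.06896875,
        0.02952772,  0.03197143]), 'tau': array([ 4.31618191e-04, -4.33452845e+01,  1.02481216e+00, -2.49513566e+01,
        1.06507220e-02,  1.14779931e-02,  2.22937410e-05]), 'tcp_pos': array([0.27103338, 0.58977569, 0.24084977]), 'tcp_rot': array([-1.79847041e+02,  5.45858346e-03,  1.55320350e+02]), 'ft_force': array([-0.32358754,  0.2796673 ,  0.24927287]), 'ft_torque': array([0.01921102, 0.04409814, 0.04516365]), 'width': 0.0851959766076191}
top 478.55689944197445 279.03036014395167 208.71549411874224 [ 0.42033408 -0.02336064  1.41627692] [-1.74213137e+02 -1.08503422e-02 -8.99968849e+01]
side 449.6295213816424 279.0653285363196 205.8113233022997 [-0.01048075 -0.81062958  0.76985796] [-123.77271843    1.05372623  -34.54330798]
```

View pics/top0.png

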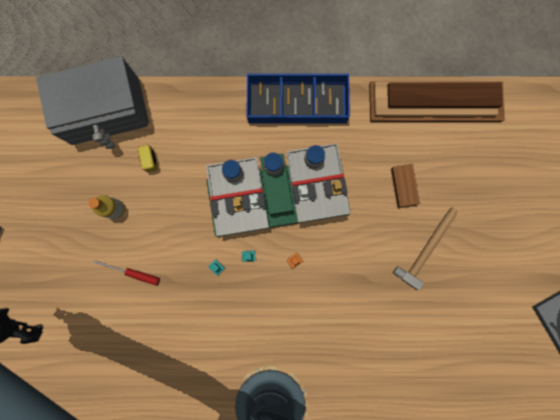

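View pics/side0.png

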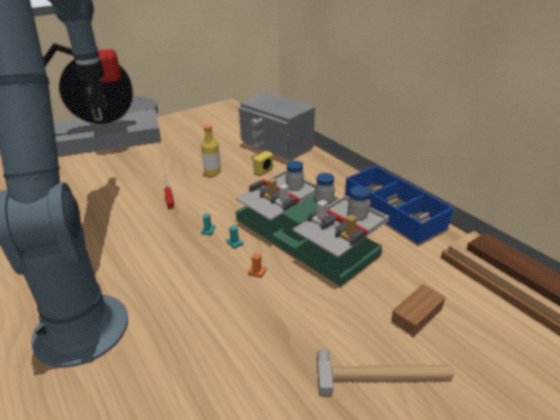

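The top view shows the balance at about (280,188), yawed a few degrees. The left tray has brass near (238,204) and alu near (255,201). The right tray has alu near (303,193) and brass near (337,187). The orange and turquoise decoys are on the bench at (295,260), (217,267) and (249,256). Next I enlarge the balance and measure from depth.

```bash
cat > h.py <<'E'
import numpy as np,cv2,pickle
from scipy.spatial.transform import Rotation as R
def rot(v): return R.from_euler('xyz',v,degrees=True).as_matrix()
def cloud(f):
    h,w=f["depth"].shape;u,v=np.meshgrid(np.arange(w),np.arange(h));d=f["depth"]
    P=np.stack([(u-f["cx"])/f["fx"]*d,(v-f["cy"])/f["fy"]*d,d],-1)
    return P@rot(f["rotation"]).T+f["position"]
E
python3 - <<'E'
from h import *
f=pickle.load(open("pics/top.pkl","rb"));P=cloud(f);im=f["image"]
b=cv2.resize(im[140:245,200:360],None,fx=5,fy=5,interpolation=cv2.INTER_CUBIC)
cv2.imwrite("pics/topz.png",b[:,:,::-1])
print("bench",np.median(P[300:330,300:380,2]))
hsv=cv2.cvtColor(im,cv2.COLOR_RGB2HSV)
roi=np.zeros(im.shape[:2],bool);roi[140:245,200:360]=1
red=roi&((hsv[...,0]<6)|(hsv[...,0]>174))&(hsv[...,1]>130)&(hsv[...,2]>90)
blue=roi&(abs(hsv[...,0].astype(int)-107)<12)&(hsv[...,1]>120)
for n,m in(("red",red),("blue",blue)):
    k,l,st,c=cv2.connectedComponentsWithStats(m.astype(np.uint8))
    for i in range(1,k):
        if st[i,4]>8:
            q=P[l==i];print(n,c[i].round(1),st[i,4],np.median(q,0).round(4),q.min(0).round(4),q.max(0).round(4))
# apron heights
for u,v in((225,222),(245,222),(260,219),(305,213),(325,210),(340,207)):
    print((u,v),np.median(P[v-2:v+3,u-2:u+3].reshape(-1,3),0).round(4))
E
```

```text
bench -0.001119709975363925
red [317.6 179.4] 186 [ 0.6346 -0.1311  0.1094] [ 0.6197 -0.2001  0.0942] [ 0.6498 -0.0593  0.117 ]
red [235.5 194.2] 184 [0.5945 0.0968 0.1002] [ 0.4203 -0.0234  0.0319] [0.6094 0.1776 1.4163]
blue [315.1 154.4] 238 [ 0.6928 -0.1194  0.164 ] [ 0.4203 -0.1407  0.15  ] [ 0.7169 -0.0234  1.4163]
blue [273.  161.7] 239 [ 0.6737 -0.0075  0.1592] [ 0.4203 -0.0288  0.0903] [0.6956 0.0187 1.4163]
blue [230.8 169. ] 233 [0.6548 0.1049 0.1543] [0.6327 0.0829 0.1474] [0.6772 0.1266 0.1611]
(225, 222) [0.5179 0.1272 0.0841]
(245, 222) [0.5181 0.0712 0.084 ]
(260, 219) [0.5267 0.0296 0.0829]
(305, 213) [ 0.5425 -0.0958  0.0926]
(325, 210) [ 0.5507 -0.1513  0.0939]
(340, 207) [ 0.5592 -0.1929  0.0948]
```

View pics/topz.png

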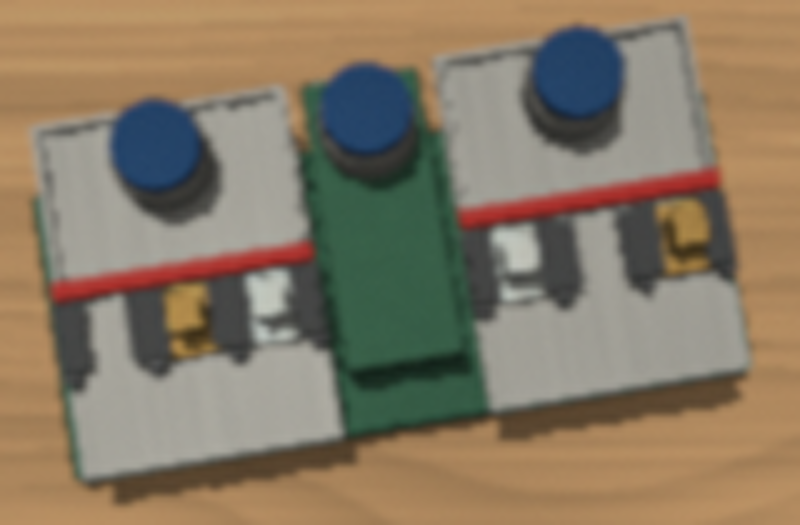

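Left tray floor is about 85 mm and right about 95 mm. That is 10 mm of lean, and the jar lids agree (154 and 164 mm), so the left tray is 160 g heavier and the 80 g slug has to move.

Candidates:
- **Pale slug on the left tray:** post near (254,201). It is the metal aluminium slug on the heavy tray, so this is the one meant.
- **Turquoise (217,267), (249,256) and orange (295,260):** look-alikes on the bench, not meant.
- **Brass slugs:** 160 g, too heavy for this correction.

The crop confirms this. The goal is the right tray's middle channel, which is empty.

```bash
python3 -m jog '[[8.5,-4,-3,-1,0],[8.5,-8,-6,-2,-0.1],[8.5,-12,-9,-4,-0.2],[8.5,-16,-12,-6,-0.3],[8.5,-20,-15,-6,-0.4],[8.5,-24,-18,-6,-0.5],[8.5,-28,-21,-6,-0.6],[8.5,-32,-24,-6,-0.6],[8.5,-36,-27,-6,-0.6],[8.5,-40,-30,-6,-0.6],[8.5,-44,-33,-6,-0.6],[8.5,-47,-36,-6,-0.6]]'
python3 -m jog '[[2.9,0,0,0,0],[2.9,0,0,0,0],[2.9,0,0,0,0],[2.9,0,0,0,0],[2.9,0,0,0,0]]'
python3 - <<'E'
from cell import *
from h import *
s=state();print(s["tcp_pos"],s["tcp_rot"],s["qpos"].round(1),s["width"],s["time"])
f=grab_frame("wrist");pickle.dump(f,open("pics/w1.pkl","wb"));cv2.imwrite("pics/w1.png",f["image"][:,:,::-1])
print(f["fx"],f["fy"],f["cx"],f["cy"],f["position"],f["rotation"])
E
```

```text
time: 1.1
tcp_pos: [0.5049, 0.1547, 0.3016]
tcp_rot: [180.0, -0.0, -170.3]
ft_force: [1.5, 0.5, -0.5]
width: 0.0854
time: 1.52
tcp_pos: [0.5036, 0.1588, 0.3015]
tcp_rot: [180.0, -0.0, -170.1]
ft_force: [0.1, -0.2, -0.6]
width: 0.0287
[0.503562   0.15879007 0.30148682] [ 1.79983254e+02 -4.56838723e-02 -1.70079984e+02] [-37.9   5.6  17.1 105.   -1.8  69.7  79.7] 0.028715176176477127 1.5167
325.19226210127806 325.19226210127806 277.5765373848451 212.83094899032207 [0.4324926  0.14582117 0.43303041] [1.63423972e+02 1.96694097e-02 9.98513793e+01]
```

View pics/w1.png

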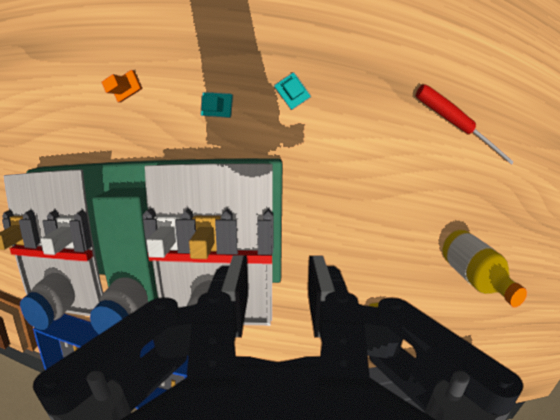

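The wrist view shows the alu post of the left tray near (160,240) and brass near (203,238). The left tray's outer (+y) channel and the right tray's middle channel are empty. Next I measure post tops, floors and edges from the wrist cloud.

```bash
cat >> h.py <<'E'
def wcloud(f):
    h,w=f["depth"].shape;u,v=np.meshgrid(np.arange(w),np.arange(h));d=f["depth"]
    a=(u-f["cx"])/f["fx"];b=(v-f["cy"])/f["fy"];t=np.hypot(a,b)+1e-9
    k=np.tan(np.minimum(t,1.5))/t
    P=np.stack([a*k*d,b*k*d,d],-1)
    P=P@rot(f["rotation"]).T+f["position"];P[d<=0]=np.nan;return P
def posts(P,lo,hi,ybox,xbox=(.5,.66)):
    z=P[...,2];m=(z>lo)&(z<hi)&(P[...,0]>xbox[0])&(P[...,0]<xbox[1])&(P[...,1]>ybox[0])&(P[...,1]<ybox[1])
    k,l,st,c=cv2.connectedComponentsWithStats(m.astype(np.uint8))
    for i in range(1,k):
        if st[i,4]>5:
            q=P[l==i];print("post px",c[i].round(0),st[i,4],"med",np.median(q,0).round(4),"rect",cv2.minAreaRect(q[:,:2].astype(np.float32)*1000))
E
python3 - <<'E'
from h import *
P=wcloud(pickle.load(open("pics/w1.pkl","rb")))
print("left floor",[np.nanmedian(P[v-2:v+3,u-2:u+3].reshape(-1,3),0).round(4).tolist() for u,v in((165,180),(210,180),(245,190))])
print("right floor",[np.nanmedian(P[v-2:v+3,u-2:u+3].reshape(-1,3),0).round(4).tolist() for u,v in((20,190),(50,190),(75,185))])
print("bench",P[60:70,400:410,2].mean())
posts(P,.130,.150,(-.0,.15));posts(P,.140,.160,(-.25,-.03))
T=pickle.load(open("pics/top.pkl","rb"));T=cloud(T)
print("top");posts(T,.130,.150,(0,.15),(.54,.62));posts(T,.140,.160,(-.25,-.03),(.56,.66))
# floor edges left tray
m=(abs(P[...,2]-.0845)<.004)&(P[...,1]>0)&(P[...,1]<.2)&(P[...,0]>.45)&(P[...,0]<.6)
k,l,st,c=cv2.connectedComponentsWithStats(m.astype(np.uint8));i=1+st[1:,4].argmax();q=P[l==i]
a=np.radians(9.6)
for ang in(8.6,9.2,9.6,10,10.6):
    a=np.radians(ang);X=q[:,0]*np.cos(a)+q[:,1]*np.sin(a);Y=-q[:,0]*np.sin(a)+q[:,1]*np.cos(a)
    fr=[np.percentile(X[(Y>y0)&(Y<y0+.02)],1) for y0 in np.arange(Y.min()+.005,Y.max()-.025,.02)]
    print(ang,np.round(fr,4),Y.min().round(4),Y.max().round(4))
E
```

```text
left floor [[0.5181, 0.031, 0.0849], [0.5103, 0.0836, 0.085], [0.5149, 0.1237, 0.0847]]
right floor [[0.5599, -0.1864, 0.095], [0.5513, -0.1288, 0.095], [0.5388, -0.0866, 0.0951]]
bench nan
post px [157. 246.] 389 med [0.5745 0.0449 0.1406] rect ((576.4131469726562, 43.21601104736328), (20.212997436523438, 19.14689826965332), 10.585508346557617)
post px [199. 247.] 399 med [0.5672 0.0895 0.1406] rect ((569.0772094726562, 88.87890625), (19.914609909057617, 18.37688636779785), 11.977740287780762)
post px [124. 303.] 98 med [0.657  0.0036 0.1356] rect ((656.5932006835938, 4.805273056030273), (12.108631134033203, 7.218362331390381), 61.24408721923828)
post px [195. 302.] 9 med [0.6399 0.0883 0.1308] rect ((639.6480712890625, 88.2264404296875), (2.511518955230713, 6.434101581573486), 52.50774002075195)
post px [  4. 241.] 137 med [ 0.6129 -0.1756  0.1475] rect ((613.208984375, -178.61865234375), (20.723604202270508, 12.44094467163086), 13.50277042388916)
post px [ 50. 244.] 296 med [ 0.5973 -0.0885  0.1504] rect ((598.9852905273438, -91.85147094726562), (20.589643478393555, 18.76474571228
[... 277 characters left out ...]
19), (20.2044734954834, 17.661916732788086), 11.685686111450195)
post px [338. 185.] 55 med [ 0.6125 -0.1813  0.1498] rect ((613.6546630859375, -180.8931427001953), (19.410818099975586, 17.489097595214844), 2.9846839904785156)
post px [304. 190.] 52 med [ 0.5988 -0.0902  0.1497] rect ((599.0442504882812, -90.90040588378906), (20.18368148803711, 17.96221923828125), 10.092432975769043)
8.6 [0.5002 0.4999 0.5    0.4997 0.499  0.4991] -0.0719 0.0767
9.2 [0.4995 0.4996 0.4998 0.4997 0.4992 0.4995] -0.0773 0.0708
9.6 [0.499  0.4993 0.4997 0.4998 0.4993 0.4998] -0.0809 0.0669
10 [0.4986 0.4989 0.4994 0.4997 0.4994 0.5   ] -0.0845 0.063
10.6 [0.4978 0.4984 0.4991 0.4995 0.4995 0.5003] -0.0899 0.0572
```

```bash
python3 -m jog '[[2.9,-1.7,-4,2,0.009],[2.9,-3.4,-8,5,0.009],[2.9,-5.2,-12.5,8,0.009],[2.9,-5.2,-12.5,10,0.009],[2.9,-5.2,-12.5,10,0.009],[2.9,-5.2,-12.5,10,0.009],[2.9,-5.2,-12.5,10,0.009]]'
python3 - <<'E'
from cell import *
from h import *
s=state();print(s["tcp_pos"],s["tcp_rot"],s["width"],s["ft_force"])
f=grab_frame("wrist");pickle.dump(f,open("pics/w2.pkl","wb"));cv2.imwrite("pics/w2.png",f["image"][:,:,::-1])
P=wcloud(f);posts(P,.130,.150,(-.0,.15),(.54,.6));posts(P,.140,.160,(-.2,-.03))
E
```

```text
time: 2.15
tcp_pos: [0.5766, 0.0441, 0.2017]
tcp_rot: [179.9, -0.0, -170.7]
ft_force: [0.6, -0.0, -0.1]
width: 0.0288
[0.57658934 0.04406059 0.20171303] [ 1.79945190e+02 -4.46893808e-02 -1.70710794e+02] 0.028751125626844048 [ 0.59730268 -0.02544465 -0.13062274]
post px [277. 232.] 958 med [0.5747 0.043  0.1406] rect ((576.506591796875, 43.11040496826172), (20.306015014648438, 17.992652893066406), 9.342877388000488)
post px [347. 232.] 971 med [0.5678 0.0873 0.1406] rect ((569.3330078125, 88.39991760253906), (20.63818359375, 18.546947479248047), 9.515754699707031)
post px [  5. 233.] 297 med [ 0.6134 -0.1751  0.1472] rect ((613.482177734375, -178.19874572753906), (20.410097122192383, 12.558476448059082), 14.653852462768555)
post px [ 83. 236.] 813 med [ 0.5972 -0.0891  0.1505] rect ((599.2117309570312, -92.21420288085938), (20.50704002380371, 20.09574317932129), 9.881871223449707)
```

View pics/w2.png

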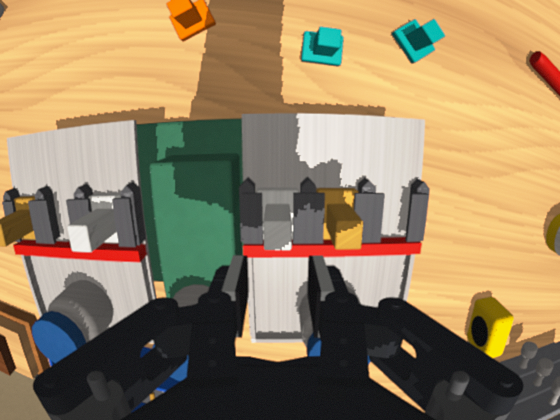

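The picture shows the alu post at (277,232), centred between the pads (240 and 312), with brass clear at (347,232). I descend to floor + 35 mm.

```bash
python3 -m jog '[[2.9,0,-0.08,2,0],[2.9,0,-0.08,4,0],[2.9,0,-0.08,6,0],[2.9,0,-0.08,7.2,0],[2.9,0,-0.08,8.2,0],[2.9,0,-0.08,8.2,0],[2.9,0,-0.08,8.2,0],[2.9,0,-0.08,8.2,0]]'
python3 -m jog '[[2.2,0,0,0,0],[2.0,0,0,0,0],[1.8,0,0,0,0],[1.5,0,0,0,0],[1.5,0,0,0,0],[1.5,0,0,0,0],[1.5,0,0,0,0]]'
```

```text
time: 2.87
tcp_pos: [0.5781, 0.042, 0.1212]
tcp_rot: [180.0, 0.1, -170.8]
ft_force: [0.7, 0.5, 0.4]
width: 0.0288
time: 3.45
tcp_pos: [0.5776, 0.0425, 0.1202]
tcp_rot: [179.9, 0.1, -170.8]
ft_force: [2.1, 3.5, 0.8]
width: 0.0172
```

```bash
python3 -m jog '[[1.5,0.2,0,-0.1,0],[1.5,0.6,0,-0.1,0],[1.5,1.1,0,-0.1,0],[1.5,1.6,0,-0.1,0],[1.5,2.1,0,-0.1,0],[1.5,2.6,0,-0.1,0]]'
python3 -m jog '[[1.5,0.5,0,0,0],[1.5,1.0,0,0,0],[1.5,1.5,0,0,0],[1.5,2.0,0,0,0],[1.5,2.5,0,0,0],[1.5,2.7,0,0,0],[1.5,2.7,0,0,0]]'
```

```text
time: 3.95
tcp_pos: [0.551, 0.038, 0.1211]
tcp_rot: [180.0, 0.1, -170.8]
ft_force: [2.1, 5.1, 1.2]
width: 0.0172
time: 4.53
tcp_pos: [0.5228, 0.031, 0.1203]
tcp_rot: [-179.9, -0.2, -170.9]
ft_force: [-0.6, -0.4, -0.1]
width: 0.0172
```

```bash
python3 -m jog '[[1.5,0.3,0,-1,0],[1.5,0.5,0,-2.5,0],[1.5,0.5,0,-4,0],[1.5,0.5,-2,-5,0],[1.5,0.5,-5,-5,0],[1.5,0.5,-8,-5,0],[1.5,0.5,-11,-5,0],[1.5,0.5,-14,-5,0],[1.5,0.5,-16.5,-5,0],[1.5,0.5,-18.2,-5,0],[1.5,0.5,-18.2,-5,0],[1.5,0.5,-18.2,-5,0]]'
python3 -m jog '[[1.5,0,0,0,0],[1.5,0,0,0,0],[1.5,0,0,0,0],[1.5,0,0,0,0]]'
python3 - <<'E'
from cell import *
from h import *
s=state();print(s["tcp_pos"],s["tcp_rot"],s["width"],s["ft_force"])
f=grab_frame("wrist");pickle.dump(f,open("pics/w3.pkl","wb"));cv2.imwrite("pics/w3.png",f["image"][:,:,::-1])
P=wcloud(f);posts(P,.140,.160,(-.23,-.03),(.57,.64))
t=s["tcp_pos"];posts(P,t[2]+.012,t[2]+.03,(t[1]-.02,t[1]+.02),(t[0]-.02,t[0]+.02))
posts(P,t[2]-.028,t[2]-.015,(t[1]-.03,t[1]+.03),(t[0]-.03,t[0]+.03))
# floors and walls
print("floor R",[np.nanmedian(P[v-2:v+3,u-2:u+3].reshape(-1,3),0).round(4).tolist() for u,v in((180,150),(350,150),(380,150))])
E
```

```text
time: 5.53
tcp_pos: [0.548, -0.149, 0.171]
tcp_rot: [-180.0, -0.1, -171.0]
ft_force: [-0.6, 0.6, -0.2]
width: 0.0171
time: 5.87
tcp_pos: [0.5488, -0.1459, 0.1708]
tcp_rot: [180.0, -0.0, -170.7]
ft_force: [0.0, -0.8, -1.8]
width: 0.0172
[ 0.5487577  -0.14585641  0.17077174] [ 1.79959618e+02 -1.50865820e-02 -1.70679685e+02] 0.01718109350799383 [ 0.04796488 -0.78628985 -1.77084798]
post px [279. 297.] 3499 med [ 0.5429 -0.1467  0.1902] rect ((548.4785766601562, -144.96522521972656), (24.436656951904297, 40.28626251220703), 8.569873809814453)
post px [278. 235.] 1868 med [ 0.5352 -0.1489  0.1465] rect ((537.0578002929688, -148.29150390625), (18.872913360595703, 32.21474075317383), 8.77687931060791)
floor R [[0.5197, -0.2459, -0.0002], [0.4944, -0.0864, -0.0007], [0.4886, -0.0567, -0.0003]]
```

View pics/w3.png

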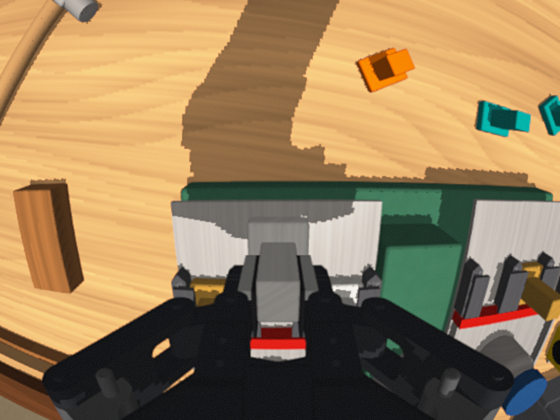

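The slug is held and the foot shows at (278,235). I refine the goal channel's centre line from the lips in the earlier clouds, compared with the slug foot's y.

```bash
python3 - <<'E'
from h import *
for n in("top","w1","w2","w3"):
  f=pickle.load(open(f"pics/{n}.pkl","rb"));P=cloud(f) if n=="top" else wcloud(f)
  for ang in(9.2,9.6):
    a=np.radians(ang);X=P[...,0]*np.cos(a)+P[...,1]*np.sin(a);Y=-P[...,0]*np.sin(a)+P[...,1]*np.cos(a);z=P[...,2]
    fl=.0925 if n=="w3" else .095
    m=(abs(z-fl-.0185)<.0025)&(X>.545)&(X<.60)&(Y>-.32)&(Y<-.15)
    if n=="w3": 
        m2=(abs(z-.1465)<.004)&(abs(X-.51)<.03)&(abs(Y+.234)<.025);
        if m2.any(): print("foot",ang,np.percentile(Y[m2],[1,99]).round(4),np.percentile(X[m2],[1,99]).round(4))
    k,l,st,c=cv2.connectedComponentsWithStats(m.astype(np.uint8))
    for i in range(1,k):
        if st[i,4]>12:print(n,ang,c[i].round(),st[i,4],"Y",np.percentile(Y[l==i],[2,50,98]).round(4),"X",np.percentile(X[l==i],[2,98]).round(4))
  if n in("w2","w3"):
    m=(abs(z-fl)<.003)&(X>.45)&(X<.6)&(Y>-.33)&(Y<-.12);print(n,"floor",np.median(z[m]),m.sum(),"X",np.percentile(X[m],[.5]),"Y",np.percentile(Y[m],[.5,99.5]))
E
```

```text
top 9.2 [344. 185.] 53 Y [-0.3048 -0.298  -0.2903] X [0.5586 0.5966]
top 9.2 [328. 188.] 79 Y [-0.2672 -0.2535 -0.2433] X [0.5594 0.5963]
top 9.2 [312. 191.] 75 Y [-0.2191 -0.209  -0.1976] X [0.5575 0.5952]
top 9.2 [297. 192.] 59 Y [-0.1739 -0.1668 -0.1591] X [0.5592 0.5959]
top 9.6 [344. 185.] 53 Y [-0.3089 -0.3021 -0.2943] X [0.5565 0.5944]
top 9.6 [328. 188.] 79 Y [-0.2712 -0.2574 -0.2473] X [0.5576 0.5945]
top 9.6 [312. 191.] 75 Y [-0.2231 -0.2131 -0.2015] X [0.5561 0.5937]
top 9.6 [297. 192.] 59 Y [-0.178  -0.1708 -0.1631] X [0.558  0.5947]
w1 9.2 [  6. 223.] 70 Y [-0.3062 -0.2981 -0.2898] X [0.558  0.5714]
w1 9.2 [ 27. 233.] 378 Y [-0.2712 -0.2556 -0.2441] X [0.5589 0.5962]
w1 9.2 [ 49. 226.] 172 Y [-0.2221 -0.2112 -0.199 ] X [0.5581 0.5762]
w1 9.2 [ 75. 235.] 383 Y [-0.1873 -0.1685 -0.1603] X [0.558  0.5961]
w1 9.6 [  6. 223.] 70 Y [-0.3101 -0.302  -0.2937] X [0.5559 0.5693]
w1 9.6 [ 27. 233.] 378 Y [-0.2752 -0.2597 -0.2481] X [0.5571 0.5943]
w1 9.6 [ 49. 226.] 172 Y [-0.226  -0.2152 -0.2029] X [0.5566 0.5746]
w1 9.6 [ 75. 235.] 383 Y [-0.1912 -0.1725 -0.1643] X [0.5568 0.5949
[... 1048 characters left out ...]
 -0.2821 -0.2772] X [0.5669 0.5684]
w3 9.2 [259. 330.] 52 Y [-0.2473 -0.2458 -0.2448] X [0.5838 0.5968]
w3 9.2 [295. 329.] 96 Y [-0.222  -0.2199 -0.2174] X [0.584  0.5969]
foot 9.6 [-0.2516 -0.2202] [0.4956 0.5132]
w3 9.6 [184. 293.] 220 Y [-0.3095 -0.3008 -0.2947] X [0.556  0.5666]
w3 9.6 [367. 294.] 251 Y [-0.1802 -0.175  -0.1655] X [0.5564 0.5698]
w3 9.6 [348. 301.] 40 Y [-0.191  -0.1873 -0.1829] X [0.5656 0.5667]
w3 9.6 [206. 301.] 51 Y [-0.2919 -0.2861 -0.2812] X [0.5649 0.5665]
w3 9.6 [259. 330.] 52 Y [-0.2515 -0.2499 -0.2489] X [0.582  0.5951]
w3 9.6 [295. 329.] 96 Y [-0.2261 -0.224  -0.2216] X [0.5824 0.5953]
w3 floor 0.0925971746942442 13296 X [0.4984468] Y [-0.30966359 -0.12116664]
```

```bash
python3 -m jog '[[1.5,-0.3,-0.11,1,0],[1.5,-0.5,-0.11,2,0],[1.5,-0.5,-0.11,3,0],[1.5,-0.5,-0.11,3.7,0],[1.5,-0.5,-0.11,4.1,0],[1.5,-0.5,-0.11,4.4,0],[1.5,-0.5,-0.11,4.4,0],[1.5,-0.5,-0.11,4.4,0],[1.5,-0.5,-0.11,4.4,0]]'
python3 -m jog '[[1.5,0,0,0,0],[1.5,0,0,0,0],[1.5,0,0,0,0]]'
python3 - <<'E'
from cell import *
from h import *
s=state();print(s["tcp_pos"],s["tcp_rot"],s["width"],s["ft_force"])
f=grab_frame("wrist");pickle.dump(f,open("pics/w4.pkl","wb"))
f2=pickle.load(open("pics/w2.pkl","rb"))
b=cv2.resize(f["image"][150:370,150:410],None,fx=3,fy=2.7);cv2.imwrite("pics/w4.png",b[:,:,::-1])
P=wcloud(f);a=np.radians(9.3)
def XY(P): return P[...,0]*np.cos(a)+P[...,1]*np.sin(a),-P[...,0]*np.sin(a)+P[...,1]*np.cos(a),P[...,2]
X,Y,z=XY(P);t=XY(s["tcp_pos"]);print("tcp XY",t)
m=(z>.09)&(z<.112)&(X<.53)&(X>.49)&(abs(Y-t[1])<.03);k=m&(z>.1005);print("foot",np.median(z[k]),np.percentile(Y[k],[1,99]),np.percentile(X[k],[1,99]))
g=(X>.5)&(X<.545)&(abs(abs(Y-t[1])-.04)<.015)&(z>.08)&(z<.097);print("floor",np.median(z[g]),g.sum())
for v,n in((f,"w4"),(f2,"w2")):
    X,Y,z=XY(wcloud(v));h=cv2.cvtColor(v["image"],cv2.COLOR_RGB2HSV)
    r=((h[...,0]<6)|(h[...,0]>174))&(h[...,1]>150)&(h[...,2]>60)&(X>.56)&(X<.65)&(Y<-.17)&(Y>-.3);print(n,"bar X",np.percentile(X[r],[2,50,98]) if r.any() else None,r.sum())
E
```

```text
time: 6.67
tcp_pos: [0.5541, -0.148, 0.1272]
tcp_rot: [-180.0, 0.0, -170.8]
ft_force: [0.6, 0.3, 0.4]
width: 0.0171
time: 6.92
tcp_pos: [0.5542, -0.1479, 0.1273]
tcp_rot: [-180.0, 0.1, -170.8]
ft_force: [-0.8, 0.1, 0.5]
width: 0.017
[ 0.55420231 -0.14792958  0.12729852] [-1.79975484e+02  5.41756869e-02 -1.70821413e+02] 0.016992077404190467 [-0.81343706  0.05804613  0.47035789]
tcp XY (np.float64(0.523011736114751), np.float64(-0.23554636571378235), array(0.12729852))
foot 0.10301702689488165 [-0.25176665 -0.22055246] [0.50199896 0.51940906]
floor 0.09064949921932486 7109
w4 bar X [0.60061257 0.60170734 0.60276666] 77
w2 bar X [0.60100673 0.60488259 0.61089263] 1412
```

View pics/w4.png

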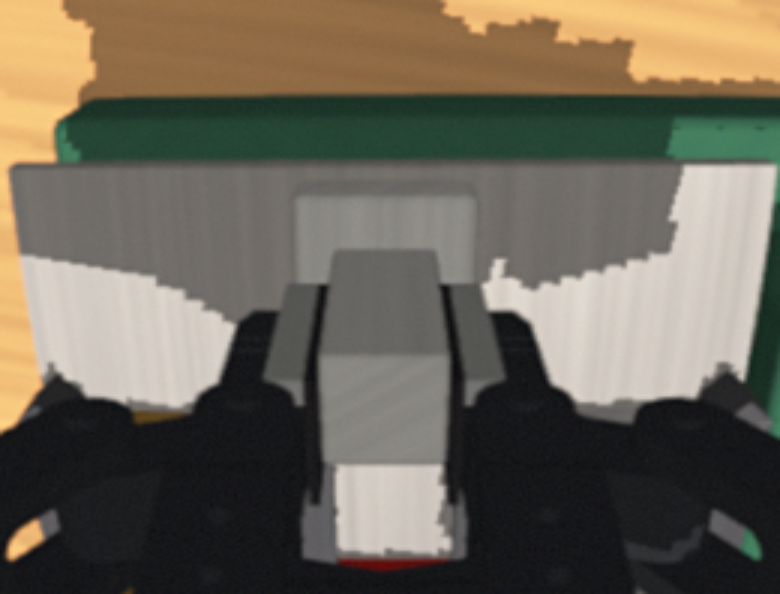

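The view shows the slug flat on the apron before the middle channel. The gap centre is near crop column 391 and the post near 385, so the slug sits slightly too far to -y. I correct by 1.6 mm and recheck numerically.

```bash
python3 -m jog '[[1.5,0,0.16,-0.05,0],[1.5,0,0.16,-0.05,0],[1.5,0,0.16,-0.05,0],[1.5,0,0.16,-0.05,0],[1.5,0,0.16,-0.05,0]]'
cat > m.py <<'E'
from cell import *
from h import *
s=state();f=grab_frame("wrist");pickle.dump(f,open("pics/w5.pkl","wb"));P=wcloud(f)
for ang in(9.2,9.4):
    a=np.radians(ang);X=P[...,0]*np.cos(a)+P[...,1]*np.sin(a);Y=-P[...,0]*np.sin(a)+P[...,1]*np.cos(a);z=P[...,2]
    k=(z>.1005)&(z<.112)&(X<.53)&(X>.49)&(Y<-.2)&(Y>-.27);print(ang,"foot z",np.median(z[k]),"Y",np.percentile(Y[k],[1,99]).round(4),"mid",np.percentile(Y[k],[1,99]).mean().round(4))
    fl=(abs(z-.091)<.004)&(X>.5)&(X<.53)&(Y<-.14)&(Y>-.33);p=np.percentile(Y[fl],[.3,99.7]);print(" floor edges",p.round(4),"mid",p.mean().round(4))
    for A in((-.26,-.236),(-.232,-.21)):
        g=(abs(z-.109)<.003)&(X>.56)&(X<.598)&(Y>A[0])&(Y<A[1]);print(" lip",A,g.sum(),np.percentile(Y[g],[2,98]).round(4) if g.any() else "")
E
python3 m.py
```

```text
time: 7.38
tcp_pos: [0.5537, -0.1459, 0.1274]
tcp_rot: [180.0, 0.0, -170.8]
ft_force: [1.3, 0.4, 0.6]
width: 0.0176
9.2 foot z 0.10315016482808945 Y [-0.2487 -0.2175] mid -0.2331
 floor edges [-0.3063 -0.1612] mid -0.2337
 lip (-0.26, -0.236) 154 [-0.2491 -0.245 ]
 lip (-0.232, -0.21) 177 [-0.222  -0.2176]
9.4 foot z 0.10315016482808945 Y [-0.2505 -0.2193] mid -0.2349
 floor edges [-0.308 -0.163] mid -0.2355
 lip (-0.26, -0.236) 154 [-0.2512 -0.2471]
 lip (-0.232, -0.21) 177 [-0.224  -0.2196]
```

```bash
python3 -m jog '[[1.5,-0.3,-0.04,0,0],[1.5,-0.6,-0.04,0,0],[1.5,-0.9,-0.04,0,0],[1.5,-1.1,-0.04,0,0],[1.5,-1.3,-0.04,0,0],[1.5,-1.3,-0.04,0,0]]'
python3 -m jog '[[1.5,-0.3,0,0,0],[1.5,-0.6,0,0,0],[1.5,-0.9,0,0,0],[1.5,-1.2,0,0,0],[1.5,-1.2,0,0,0]]'
```

```text
time: 7.93
tcp_pos: [0.5672, -0.1443, 0.1273]
tcp_rot: [-180.0, 0.0, -170.8]
ft_force: [0.1, 0.6, -0.2]
width: 0.0172
time: 8.35
tcp_pos: [0.5793, -0.1422, 0.1275]
tcp_rot: [-180.0, 0.1, -170.8]
ft_force: [0.4, 0.4, 0.0]
width: 0.0173
```

```bash
python3 -m jog '[[1.5,-0.3,0,0,0],[1.5,-0.6,0,0,0],[1.5,-0.9,0,0,0],[1.5,-1.2,0,0,0],[1.5,-1.2,0,0,0]]'
python3 -m jog '[[1.5,-0.3,0,0,0],[1.5,-0.6,0,0,0],[1.5,-0.9,0,0,0],[1.5,-1.2,0,0,0],[1.5,-1.3,0,0,0],[1.5,-1.3,0,0,0]]'
```

```text
time: 8.77
tcp_pos: [0.5911, -0.1403, 0.1274]
tcp_rot: [-180.0, 0.1, -170.8]
ft_force: [-0.2, 0.4, -1.6]
width: 0.0171
time: 9.27
tcp_pos: [0.6036, -0.1384, 0.1274]
tcp_rot: [-180.0, 0.0, -170.8]
ft_force: [0.4, 0.3, -0.6]
width: 0.017
```

```bash
python3 -m jog '[[1.5,-0.15,0,0,0],[1.5,-0.3,0,0,0],[1.5,-0.45,0,0,0],[1.5,-0.45,0,0,0]]'
python3 -m jog '[[1.5,-0.05,0,0,0],[1.5,-0.1,0,0,0],[1.5,-0.1,0,0,0]]'
```

```text
time: 9.6
tcp_pos: [0.6078, -0.1378, 0.1274]
tcp_rot: [-180.0, 0.0, -170.8]
ft_force: [-0.6, -0.4, 0.1]
width: 0.0174
time: 9.85
tcp_pos: [0.6084, -0.1377, 0.1273]
tcp_rot: [-180.0, -0.0, -170.8]
ft_force: [-0.4, -0.2, 0.1]
width: 0.0173
```

```bash
python3 -m jog '[[1.5,-0.05,0,0,0],[1.5,-0.1,0,0,0],[1.5,-0.1,0,0,0]]'
```

```text
time: 10.1
tcp_pos: [0.6095, -0.1375, 0.1273]
tcp_rot: [-180.0, 0.0, -170.8]
ft_force: [0.5, -0.6, -0.5]
width: 0.0171
```

```bash
python3 -m jog '[[1.5,-0.05,0,0,0],[1.5,-0.1,0,0,0],[1.5,-0.1,0,0,0]]'
```

```text
time: 10.35
tcp_pos: [0.6105, -0.1373, 0.1273]
tcp_rot: [-180.0, 0.0, -170.8]
ft_force: [0.3, -0.3, 0.4]
width: 0.0172
```

```bash
python3 -m jog '[[1.5,-0.04,0,0,0],[1.5,-0.08,0,0,0],[1.5,-0.08,0,0,0]]'
```

```text
time: 10.6
tcp_pos: [0.6113, -0.1372, 0.1274]
tcp_rot: [-180.0, 0.0, -170.8]
ft_force: [-0.4, 0.2, -0.3]
width: 0.0173
```

```bash
python3 -m jog '[[1.5,-0.04,0,0,0],[1.5,-0.08,0,0,0],[1.5,-0.08,0,0,0]]'
```

```text
time: 10.85
tcp_pos: [0.6121, -0.1371, 0.1273]
tcp_rot: [-180.0, 0.0, -170.8]
ft_force: [-0.5, 0.4, 0.1]
width: 0.0171
```

```bash
python3 -m jog '[[1.5,-0.04,0,0,0],[1.5,-0.08,0,0,0],[1.5,-0.08,0,0,0]]'
```

```text
time: 11.1
tcp_pos: [0.6126, -0.137, 0.1273]
tcp_rot: [180.0, -0.0, -170.8]
ft_force: [-0.4, -0.4, -0.8]
width: 0.0171
```

```bash
python3 -m jog '[[1.5,-0.03,0,0,0],[1.5,-0.05,0,0,0],[1.5,-0.05,0,0,0]]'
```

```text
time: 11.35
tcp_pos: [0.6127, -0.137, 0.1271]
tcp_rot: [180.0, -0.1, -170.8]
ft_force: [-1.3, -0.3, -0.1]
width: 0.0169
```

```bash
python3 -m jog '[[1.5,-0.03,0,0,0],[1.5,-0.05,0,0,0],[1.5,-0.05,0,0,0]]'
```

```text
time: 11.6
tcp_pos: [0.6128, -0.137, 0.1269]
tcp_rot: [180.0, -0.1, -170.8]
ft_force: [-3.4, -0.3, 0.1]
width: 0.0171
```

Contact is felt, and the force grows about 2 N per 0.5 mm.

```bash
python3 -m jog '[[1.5,-0.03,0,0,0],[1.5,-0.06,0,0,0],[1.5,-0.06,0,0,0]]'
```

```text
time: 11.85
tcp_pos: [0.6129, -0.137, 0.1267]
tcp_rot: [180.0, -0.2, -170.8]
ft_force: [-5.6, -1.1, -0.5]
width: 0.0174
```

```bash
python3 -m jog '[[1.5,-0.02,0,0,0],[1.5,-0.04,0,0,0],[1.5,-0.04,0,0,0]]'
```

```text
time: 12.1
tcp_pos: [0.6129, -0.137, 0.1266]
tcp_rot: [180.0, -0.2, -170.8]
ft_force: [-5.8, -1.2, -0.9]
width: 0.017
```

```bash
python3 -m jog '[[1.5,-0.02,0,0,0],[1.5,-0.04,0,0,0],[1.5,-0.04,0,0,0]]'
```

```text
time: 12.35
tcp_pos: [0.613, -0.137, 0.1264]
tcp_rot: [179.9, -0.3, -170.8]
ft_force: [-5.2, -1.6, -0.5]
width: 0.017
```

```bash
python3 -m jog '[[1.5,0,0,0,0],[1.5,0,0,0,0],[1.5,0,0,0,0],[1.5,0,0,0,0],[1.5,0,0,0,0],[1.5,0,0,0,0],[1.5,0,0,0,0]]'
```

```text
time: 12.93
tcp_pos: [0.6129, -0.137, 0.1264]
tcp_rot: [179.9, -0.3, -170.8]
ft_force: [-5.1, -0.9, 0.4]
width: 0.017
```

```bash
python3 -m jog '[[1.5,-0.03,0,0,0],[1.5,-0.06,0,0,0],[1.5,-0.06,0,0,0]]'
```

```text
time: 13.18
tcp_pos: [0.613, -0.137, 0.1262]
tcp_rot: [179.9, -0.3, -170.8]
ft_force: [-5.6, -0.9, 1.2]
width: 0.0173
```

```bash
python3 -m jog '[[1.5,-0.03,0,0,0],[1.5,-0.05,0,0,0],[1.5,-0.05,0,0,0]]'
```

```text
time: 13.43
tcp_pos: [0.613, -0.137, 0.1261]
tcp_rot: [179.9, -0.4, -170.9]
ft_force: [-7.4, -1.3, 0.6]
width: 0.0169
```

```bash
python3 -m jog '[[1.5,-0.02,0,0,0],[1.5,-0.02,0,0,0],[1.5,-0.02,0,0,0],[1.5,-0.02,0,0,0],[1.5,-0.02,0,0,0],[1.5,-0.02,0,0,0],[1.5,-0.02,0,0,0],[1.5,-0.02,0,0,0]]'
```

```text
time: 14.1
tcp_pos: [0.6131, -0.137, 0.126]
tcp_rot: [179.9, -0.4, -170.9]
ft_force: [-7.4, 0.1, 0.2]
width: 0.0174
```

```bash
python3 -m jog '[[1.5,0.05,0,0,0],[1.5,0.1,0,0,0],[1.5,0.1,0,0,0],[1.5,0.1,0,0,0]]'
```

```text
time: 14.43
tcp_pos: [0.613, -0.137, 0.1263]
tcp_rot: [179.9, -0.3, -170.9]
ft_force: [-6.2, -0.9, 0.1]
width: 0.0171
```

```bash
python3 -m jog '[[1.5,0.05,0,0,0],[1.5,0.1,0,0,0],[1.5,0.1,0,0,0],[1.5,0.1,0,0,0]]'
```

```text
time: 14.77
tcp_pos: [0.6129, -0.137, 0.1267]
tcp_rot: [180.0, -0.2, -170.8]
ft_force: [-5.3, -0.0, -0.0]
width: 0.0174
```

```bash
python3 -m jog '[[1.5,0.05,0,0,0],[1.5,0.08,0,0,0],[1.5,0.08,0,0,0],[1.5,0.08,0,0,0]]'
```

```text
time: 15.1
tcp_pos: [0.6128, -0.137, 0.127]
tcp_rot: [180.0, -0.1, -170.8]
ft_force: [-5.0, -0.7, -0.8]
width: 0.0169
```

```bash
python3 -m jog '[[1.5,0.03,0,0,0],[1.5,0.05,0,0,0],[1.5,0.05,0,0,0],[1.7,0.05,0,0,0],[2.0,0.05,0,0,0],[2.5,0.05,0,0,0],[2.9,0.05,0,0,0],[2.9,0.05,0,0,0],[2.9,0.05,0,0,0]]'
python3 -m jog '[[2.9,0,0,-1.5,0],[2.9,0,0,-3,0],[2.9,0,0,-5,0],[2.9,2,0,-8,0],[2.9,5,0,-11,0],[2.9,7,0,-12,0],[2.9,7,0,-12,0],[2.9,7,0,-12,0],[2.9,7,0,-12,0],[2.9,7,0,-12,0]]'
python3 - <<'E'
from cell import *
from h import *
f=grab_frame("wrist");cv2.imwrite("pics/w6.png",f["image"][:,:,::-1]);P=wcloud(f)
a=np.radians(9.3);X=P[...,0]*np.cos(a)+P[...,1]*np.sin(a);Y=-P[...,0]*np.sin(a)+P[...,1]*np.cos(a);z=P[...,2]
for n,(l,h) in dict(R=(-.30,-.165),L=(-.07,.06)).items():
    m=(X>.505)&(X<.54)&(Y>l)&(Y<h)&(z>.07)&(z<.11);print(n,np.median(z[m]),m.sum())
posts(P,.138,.153,(-.23,.15),(.56,.63))
for c in((-.242,-.226),(-.196,-.18),(-.29,-.273)):
  m=(z>.138)&(z<.153)&(X>.56)&(X<.61)&(Y>c[0])&(Y<c[1]);print("post X",np.percentile(X[m],[2,98]).round(4) if m.any() else None)
hs=cv2.cvtColor(f["image"],cv2.COLOR_RGB2HSV);r=((hs[...,0]<6)|(hs[...,0]>174))&(hs[...,1]>150)&(hs[...,2]>60)&(X>.56)&(X<.65)&(Y<-.17)&(Y>-.3);print("bar",np.percentile(X[r],[2,50,98]))
print(state()["time"])
E
```

```text
time: 15.85
tcp_pos: [0.6145, -0.1366, 0.128]
tcp_rot: [-180.0, 0.2, -170.8]
ft_force: [0.0, -0.0, -0.0]
width: 0.0289
time: 16.68
tcp_pos: [0.5445, -0.147, 0.2463]
tcp_rot: [180.0, -0.1, -170.7]
ft_force: [0.9, 0.0, 0.8]
width: 0.0295
R 0.09031102888538756 5261
L 0.08938897864099016 2801
post px [506. 275.] 307 med [0.5694 0.0842 0.145 ] rect ((569.4447631835938, 87.72105407714844), (20.68695831298828, 18.77191925048828), 11.356199264526367)
post px [211. 279.] 9 med [ 0.607  -0.193   0.1447] rect ((607.7470092773438, -193.36373901367188), (1.0217558145523071, 3.324852466583252), 67.93641662597656)
post px [276. 293.] 556 med [ 0.6088 -0.1382  0.1462] rect ((611.3529663085938, -138.13388061523438), (20.89054298400879, 18.168811798095703), 9.291406631469727)
post X [0.5711 0.5905]
post X None
post X [0.5669 0.5699]
bar [0.60164792 0.60573551 0.61101801]
16.7333
```

View pics/w6.png

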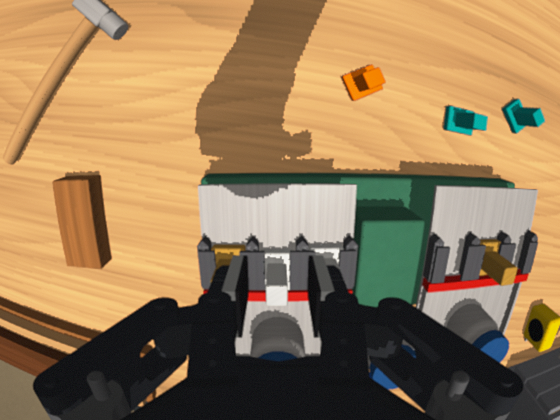

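The view shows the alu slug in the right tray's middle channel (276,293), against the red bar, with both trays at about 90 mm. I let it settle, recheck and hand in.

```bash
python3 -m jog '[[2.9,0,0,0,0],[2.9,0,0,0,0],[2.9,0,0,0,0],[2.9,0,0,0,0],[2.9,0,0,0,0],[2.9,0,0,0,0],[2.9,0,0,0,0],[2.9,0,0,0,0],[2.9,0,0,0,0],[2.9,0,0,0,0],[2.9,0,0,0,0],[2.9,0,0,0,0]]'
python3 - <<'E'
from cell import *
from h import *
a=np.radians(9.3)
for n in("wrist","top"):
    f=grab_frame(n);P=(wcloud if n=="wrist" else cloud)(f);X=P[...,0]*np.cos(a)+P[...,1]*np.sin(a);Y=-P[...,0]*np.sin(a)+P[...,1]*np.cos(a);z=P[...,2]
    for s,(l,h) in dict(R=(-.30,-.165),L=(-.07,.06)).items():
        m=(X>.505)&(X<.54)&(Y>l)&(Y<h)&(z>.07)&(z<.11);print(n,s,np.median(z[m]).round(4),m.sum())
finish_job()
E
```

```text
time: 17.73
tcp_pos: [0.5441, -0.1481, 0.2474]
tcp_rot: [180.0, 0.0, -170.8]
ft_force: [0.4, 0.6, 0.2]
width: 0.0291
wrist R 0.0903 5220
wrist L 0.0894 2777
top R 0.0894 137
top L 0.0888 587
the job is handed in; nothing more can be done
```

The job is handed in. I moved the 80 g aluminium slug from the left tray, which sat 10 mm lower (160 g heavier), into the right tray's empty middle channel. It took about 18 s of the 64 s allowed.

- **Push against the stop bar:** I felt the bar and held about 7.4 N for 0.7 s, after roughly 2 s above 5 N. No reading passed 7.5 N. These are end-of-move wrist readings, so the force between them was not seen.
- **Slug position:** the foot measured about 0.7 mm from the bar, within the 3 mm limit.
- **Tray levels:** the floors are at 90.3 and 89.4 mm by the wrist camera, and 89.4 and 88.8 mm by the top camera. The cameras differ by up to 0.9 mm, but both put the trays within 1 mm of level.
- **Other slugs and objects:** nothing looked disturbed in the last wrist view. The gripper partly hid the right tray's two other slugs there, so I did not measure those again.
- **Release:** the gripper was open and clear of everything at the end.

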